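# Vent a sealed transit case and hold its lid ajar

## Task

The sealed aluminium transit case has come in with a vacuum inside: take the slim steel pin punch from the wooden tool block, press the small button sunk in the valve on the lid fully in with its tip and keep it in for at least one second, then stand the punch back in its empty hole in the block. After that take the lid by its handle, pull until the sticky gasket lets go, and finish holding the lid by the handle just ajar, about 20 mm at the front edge (between 10 and 30 mm), so that the humidity card inside can be read; never let it jump open by 50 mm or more, and do not disturb the screwdriver, bearing, coupling and tin.

Things in the scene. Friction and masses are not known exactly. Their poses are not given: they have to be found in the camera images.
- case: Fixed aluminium transit case, 240 mm deep (its x) by 320 mm wide (its y); tub 105 mm high, closed lid's top 145 mm above the bench. Origin: under the centre of the tub, on the bench; x points from the front (robot side) to the hinges, y to the left, z up. Both latches are already undone.
- case_lid (a joint): Angle of the lid about its level hinge axis at the rear rim: 0 closed, grows as the front edge rises. The front edge is 242 mm from the hinge, so 10, 20 and 30 mm open are 0.041, 0.083 and 0.124 rad and 50 mm is 0.207 rad.
- lid_hinge (a point): Point on the hinge axis, midway along it: 122 mm behind the case's centre and 105 mm above the bench; axes as the case's; the hinge axis is its y.
- lid_edge (a point): Middle of the lid's lower front edge, 107 mm above the bench when closed; axes as the lid's. The lid (about 0.6 kg) falls shut if let go. Its gasket grips: about 18 N (16 to 20 N) straight up at the handle is needed at the very start; it lets go within the first 5 mm of opening, after that only the lid's weight (3 to 5 N at the handle) is left.
- lid_handle: Black rubber-covered bow handle on the lid's top: a round bar 12 mm thick and 110 mm long along the case's y. Origin: the middle of the bar, which lies 35 mm above the lid's top, 195 mm in front of and 75 mm above the hinge axis when closed, 47 mm behind the front edge. Axes as the lid's. The lid is bare for 45 mm before and behind the bar.
- vent_mouth (a point): Centre of the round mouth of the dark steel valve collar on the lid (collar 32 mm across, 10 mm high, hole 16 mm wide); level with the collar's upper edge, 155 mm above the bench. It lies 112 mm to the left (case's y) of the handle's middle. The button lies inside the hole.
- vent_button (a joint): Travel of the valve's round black button (13 mm across) straight down in the collar: 0 out, 0.004 m fully in (it counts as fully in from 0.003). Its top is 4 mm below the mouth when out and 8 mm when in; a spring pushes it back: 2 N at the start, 5 N fully in.
- punch: Pin punch of bare steel, 130 mm, 0.14 kg: a pin 6 mm thick over the lowest 45 mm (4 mm at its flat tip), a collar 26 mm wide, 5 mm thick, then a round knurled handle 16 mm thick up to the top. Origin: the flat tip; z runs up to the handle's top. It stands upright in one of the block's two holes, its collar resting on the block, the tip 45 mm below the block's top.
- tool_block: Fixed wooden block, 60 mm (x) by 120 mm (y) by 60 mm high. Origin: under its centre on the bench. Two holes 12 mm wide with 3 mm bevelled mouths, 50 mm deep, in the top, 60 mm apart along its y.
- tool_block_hole0 (a point): Mouth of the hole at +30 mm along the block's y, at its top face, 60 mm above the bench.
- tool_block_hole1 (a point): Mouth of the hole at -30 mm along the block's y, at its top face.
- driver: Stubby screwdriver standing in the block's other hole: fat black handle 30 mm thick, 55 mm high above the block (shorter and thicker than the punch). Origin: the tip of its blade, 45 mm below the block's top. Leave it alone.
- bearing: Loose steel bearing ring lying flat on the bench, 68 mm outside, 32 mm bore, 18 mm high. Origin: centre of its underside. Leave it alone.
- coupling: Loose dark steel stepped coupling standing on the bench, 48 mm wide at the foot, 78 mm high. Origin: centre of its underside. Leave it alone.
- tin: Loose grey tin standing on the bench, 72 mm wide, 70 mm high. Origin: centre of its underside. Leave it alone.

How it is judged:
By the outcome, as a careful person would: the job done as asked, in the order asked, and still so for the second after the job is handed in, while the arm keeps its last pose, push and grip.
It also fails if it takes over 64 s, if anything falls off the work surface, if the arm or the gripper's body presses on something with over 40 N, if the wrist force passes 120 N, or if a joint passes its speed limit or range.

## Robot

A 6-joint arm with a two-finger parallel gripper is mounted at the origin on the work surface. World frame = base frame: x ahead of the robot, y to its left, z up, the work surface at z = 0. Lengths are in m, angles in degrees, forces in N, time in s.
With the tool pointing down it reaches from about 0.325 to 0.775 m from the base axis. Payload 5.5 kg.
Tool frame: the origin (TCP) lies at the centre of the arm's flange, where the gripper is bolted on; the fingertips stand 182 mm ahead of it and the grasp point (between the pads) lies 163 mm ahead of it; z points along the fingers, y is the line along which they close (so a half turn about z gives the same grasp; the last joint's range is limited). The gripper opens to 88 mm and grips with 3 to 60 N. Pads are 20 mm wide; open, the fingers measure 115 mm over their backs; the gripper's body (75 mm by 178 mm) begins 61 mm behind the grasp point.
Start: joints at [-75.098, 5.22, 70.514, -0, 104.267, -3.249], TCP at [0.187, -0.57, 0.405] pointing down, gripper open.
Joint ranges: [-164.24, 164.24], [-49.07, 125.15], [9.68, 141.18], [-86.29, 266.29], [3.28, 154.24], [-151.56, 151.56]. Speed limits (degrees/s): [147.25, 147.25, 172.46, 180, 180, 180].

## Interface

Orientations are given as [roll, pitch, yaw] about the fixed x, y, z axes, in that order (R = Rz(yaw) Ry(pitch) Rx(roll)).
In Python, from station import r gives the robot as it stands. The module is installed in compiled form; this text tells all that it offers. Calls block until the motion is done:
- r.reach(position, orientation): joint-space move of the TCP to a pose.
- r.servo_line(position, rotation=None, speed=0.15): straight line of the TCP; rotation=None keeps the orientation; speed is the mean speed in m/s.
- r.move_joints(angles): joint-space move.
- r.let_go() and r.grab(squeeze=None): open the fingers fully, or close them until they stop; squeeze is the grip in N (None keeps the last).
- r.wait(seconds).
- r.inverse_kinematics(position, orientation): joint angles nearest the present ones, or None.
- r.sense(): the state.
- r.snapshot(name): name is "side" or "top" or "wrist"; returns a dict with "frame" (480x640x3 uint8, red, green, blue), "fx", "fy", "cx", "cy" (pixels), "R" (3x3) and "t" (3): a world point X has camera coordinates R X + t. Camera axes: x right, y down, z forward; pixel columns grow to the right and rows downward; lengths in m; the calibration is good to about 2 mm. A picture is of the moment at which its call begins. There is no depth.
A pose or a line that the arm cannot do raises r.IKError and nothing moves.
- r.hand_in(): hands the job in; it is judged then, once.
The state is a dict: "clock": time; "joints": joint angles; "joint_vel": joint speeds; "joint_torque": joint torques, N m; "tcp_pos": TCP position; "orientation": TCP orientation; "contact_force": force on the tool from outside, world axes, zero at the start; "torque": the same for the moment, N m; "opening": finger opening in m; "gripper_force": force on a finger pad.
Only numpy, scipy, OpenCV 4.12 (cv2) and the standard library are available. Lean on these libraries where they do the work, as an engineer would, in place of code of your own. Each camera call takes 0.05 s, during which the arm holds its last target. There are 200 camera calls.

## Working session

There is one attempt and no reset: what is moved stays moved. The work goes in short steps, each a Python script; the robot and the scene stay as the last script left them, time stands still between calls to the robot, and variables do not carry over. Pictures are saved under pics/ and viewed, at most 10 in all, crops included, and the job is handed in when it is done.

```bash
mkdir -p pics; python3 - <<'E'
from station import r
import cv2,numpy as np,pickle
d={}
for n in("top","side"):
    s=r.snapshot(n); d[n]=s; cv2.imwrite(f"pics/{n}0.png",s["frame"][:,:,::-1])
    print(n,s["fx"],s["cx"],s["cy"],np.round(s["R"],3).tolist(),np.round(s["t"],3),np.round(-np.array(s["R"]).T@s["t"],3))
pickle.dump(d,open("cams.pkl","wb"))
print(r.sense())
E
```

```text
top 557.3576678167083 320.08327907772923 238.57988113109226 [[0.013, -1.0, 0.006], [-0.993, -0.013, -0.121], [0.121, -0.004, -0.993]] [0.012 0.578 1.308] [0.416 0.025 1.368]
side 571.2665304632036 321.7898213722328 225.96816470710215 [[-0.999, -0.053, -0.004], [-0.032, 0.647, -0.762], [0.043, -0.761, -0.648]] [0.558 0.087 1.322] [0.503 0.979 0.925]
{'clock': 0.1, 'joints': array([-7.50973820e+01,  5.25958165e+00,  7.05758730e+01,  1.13564857e-03,
        1.04267523e+02, -3.24735199e+00]), 'joint_vel': array([-0.04233806, -0.1237534 , -0.07884465,  0.02421616, -0.00529761,
        0.0723615 ]), 'joint_torque': array([ 3.16618753e-03, -4.47857273e+01, -4.07570279e+01,  7.00313319e-02,
        2.84556724e-02, -1.13138810e-04]), 'tcp_pos': array([ 0.18693082, -0.57019131,  0.40360264]), 'orientation': array([-1.79897250e+02, -6.93268355e-03,  1.81502426e+01]), 'contact_force': array([-0.28305054, -0.006907  ,  0.13595991]), 'torque': array([ 0.03075293,  0.03284267, -0.00619514]), 'gripper_force': 0.0, 'opening': 0.08734369575106646}
```

View pics/top0.png

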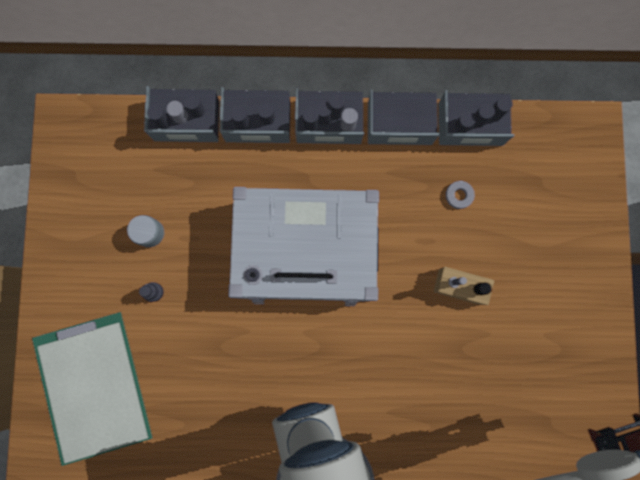

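View pics/side0.png

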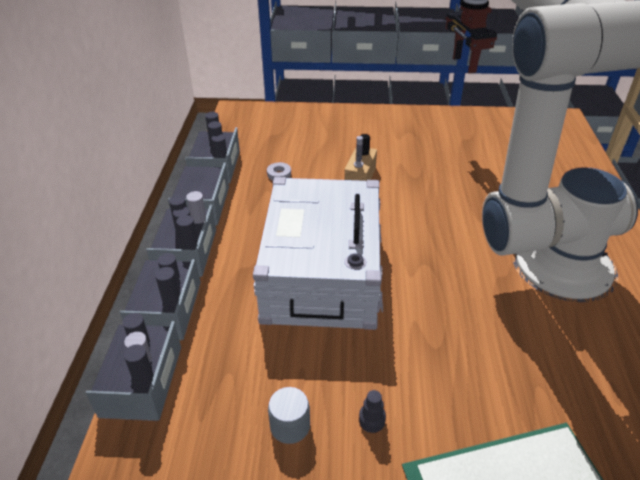

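```bash
cat > h.py <<'E'
import cv2,numpy as np,pickle
def tiles(d,L,name):
    T=[]
    for n,u,v,w in L:   # crop w wide from top-left u,v
        k=400/w; h=int(w*.75); t=cv2.resize(d[n]["frame"][v:v+h,u:u+w,::-1],(400,300),interpolation=cv2.INTER_CUBIC)
        for i in range(0,w,10):
            x=int(i*k); cv2.line(t,(x,0),(x,6),(0,255,255),1); cv2.putText(t,str(u+i),(x,16),0,.33,(0,255,255),1)
        for i in range(0,h,10):
            y=int(i*k); cv2.line(t,(0,y),(6,y),(0,255,255),1); cv2.putText(t,str(v+i),(8,y+4),0,.33,(0,255,255),1)
        T.append(t)
    cv2.imwrite(name,np.vstack([np.hstack(T[i:i+2]) for i in range(0,len(T),2)]))
def ray(s,u,v):
    R=np.array(s["R"]);c=-R.T@s["t"];return c,R.T@np.array([(u-s["cx"])/s["fx"],(v-s["cy"])/s["fy"],1])
def atz(s,u,v,z):
    c,d=ray(s,u,v);return (c+d*(z-c[2])/d[2])
def proj(s,X):
    p=np.array(s["R"])@np.array(X)+s["t"];return np.array([s["fx"]*p[0]/p[2]+s["cx"],s["fy"]*p[1]/p[2]+s["cy"]])
E
python3 - <<'E'
from h import *
d=pickle.load(open("cams.pkl","rb"))
tiles(d,[("top",430,255,80),("side",325,125,80),("top",240,245,100),("side",310,190,110)],"pics/t1.png")
E
```

```text
(no output)
```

View pics/t1.png

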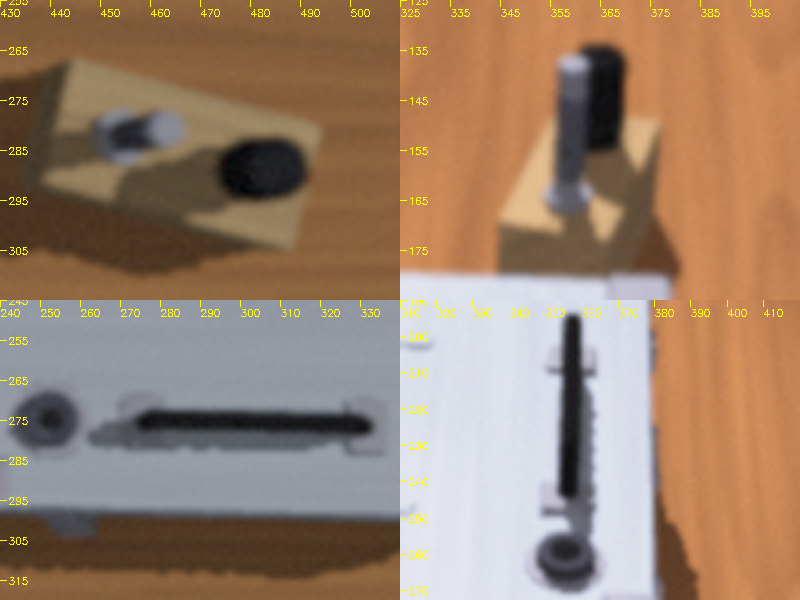

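```bash
python3 - <<'E'
from h import *
d=pickle.load(open("cams.pkl","rb"))
P={"ptop":((463.2,280.4),(359.8,137.4),.145),"pcol":((455,282.3),(358.8,163.8),.0645),"valve":((252,274.3),(355.7,259),.155),
"hL":((274.5,275.5),(356.2,244.2),.18),"hR":((333,276.5),(357.3,194.4),.18),
"b1":((445,266.4),(355,149),.06),"b2":((494.4,280),(376.8,149),.06),"b3":((488.6,304.6),(365.5,173.5),.06),"b4":((438,290.6),(345,168.5),.06)}
for k,(a,b,z) in P.items():
    print(k,atz(d["top"],*a,z).round(4),atz(d["side"],*b,z).round(4))
E
```

```text
ptop [ 0.4762 -0.2948  0.145 ] [ 0.4759 -0.2937  0.145 ]
pcol [ 0.4755 -0.2967  0.0645] [ 0.4754 -0.292   0.0645]
valve [0.483  0.1672 0.155 ] [0.483  0.1705 0.155 ]
hL [0.4797 0.1164 0.18  ] [0.483  0.1552 0.18  ]
hR [ 0.4792 -0.0082  0.18  ] [ 0.4818 -0.0045  0.18  ]
b1 [ 0.5128 -0.2748  0.06  ] [ 0.4861 -0.3709  0.06  ]
b2 [ 0.4823 -0.3904  0.06  ] [ 0.4257 -0.3738  0.06  ]
b3 [ 0.4248 -0.3754  0.06  ] [ 0.4576 -0.2544  0.06  ]
b4 [ 0.4559 -0.2576  0.06  ] [ 0.5117 -0.2748  0.06  ]
```

```bash
python3 - <<'E'
from station import r
from h import *
import numpy as np
for yaw in (75.2,-104.8):
    print(yaw,[None if q is None else np.round(q,1) for q in (r.inverse_kinematics([.476,-.2945,z],[180,0,yaw]) for z in (.38,.273,.49))],
     r.inverse_kinematics([.483,.1688,.48],[180,0,yaw]))
yaw=75.2
r.reach([.476,-.2945,.38],[180,0,yaw]); r.servo_line([.476,-.2945,.273],speed=.12)
s0=r.sense(); r.grab(35); r.wait(.2); s=r.sense()
print(s0["tcp_pos"],s["clock"],s["opening"],s["gripper_force"],s["contact_force"],s["tcp_pos"])
r.servo_line([.476,-.2945,.485],speed=.15)
s=r.sense();print(s["clock"],s["opening"],s["gripper_force"],s["contact_force"],s["tcp_pos"])
E
```

```text
75.2 [array([-35.2,  -1.2,  79.6,   0. , 101.6, -20.4]), array([-35.2,  -0.2,  89.4,   0. ,  90.8, -20.4]), array([-35.2,   1. ,  66.2,   0. , 112.9, -20.4])] [ 1.54533900e+01 -6.69844300e+00  7.46246310e+01 -2.54444375e-14
  1.12073812e+02  3.02533900e+01]
-104.8 [None, None, None] [  15.45338996   -6.698443     74.62463098    0.          112.07381203
 -149.74661004]
[ 0.47618368 -0.29467752  0.27408325] 3.925 0.015744539299835054 35.00002384185791 [ 0.84350395 -0.67409096 -0.59833575] [ 0.47606095 -0.29450644  0.27307339]
5.4917 0.015521921666111917 34.999807476997375 [ 0.14495975 -0.68997304 -0.7645078 ] [ 0.47609014 -0.29456975  0.48389407]
```

```bash
python3 - <<'E'
from station import r
from h import *
r.reach([.483,.1688,.475],[180,0,75.2]); r.servo_line([.483,.1688,.431],speed=.15); r.wait(.2)
d={n:r.snapshot(n) for n in("top","side","wrist")}; pickle.dump(d,open("c2.pkl","wb"))
s=r.sense();print(s["clock"],s["tcp_pos"],s["opening"],s["contact_force"],s["torque"])
for n in("top","side","wrist"): print(n,proj(d[n],[.483,.1688,.173]),proj(d[n],[.483,.1688,.155]))
u,v=proj(d["side"],[.483,.1688,.173]).astype(int)
cv2.imwrite("pics/w1.png",d["wrist"]["frame"][:,:,::-1])
tiles(d,[("side",u-40,v-40,80),("top",220,245,80)],"pics/t2.png")
E
```

```text
7.975 [0.48299772 0.16881007 0.43180943] 0.015498815217991294 [-0.10201609 -0.12375666 -0.58574812] [-0.04199853 -0.04987372  0.03687852]
top [250.28109119 273.82346252] [251.26286373 274.30295178]
side [356.00541906 251.6151367 ] [355.68292814 258.38230874]
wrist [316.0234072  249.72180955] [316.07874186 241.09902571]
```

View pics/t2.png

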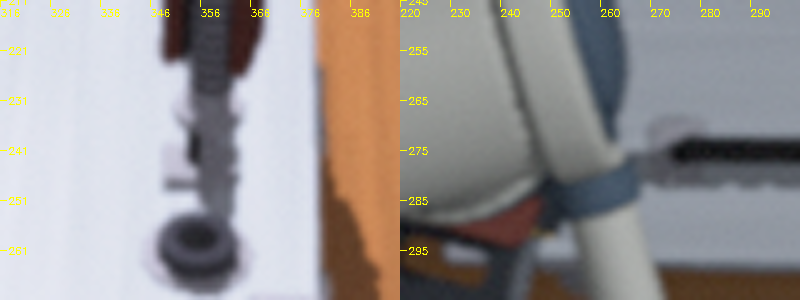

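View pics/w1.png

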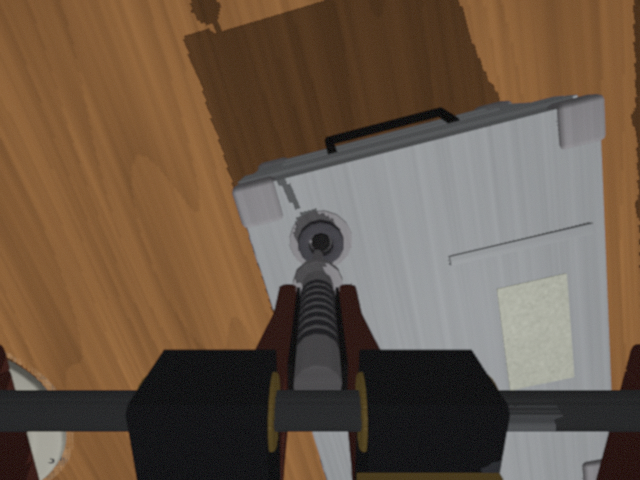

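```bash
python3 - <<'E'
from h import *
d=pickle.load(open("c2.pkl","rb"))
print(d["wrist"]["fx"], [ (p,proj(d["wrist"],p).round(1)) for p in ([.486,.1688,.155],[.483,.1718,.155],[.483,.1688,.218],[.483,.1688,.303])])
tiles(d,[("side",336,225,40),("wrist",280,210,80)],"pics/t3.png")
E
```

```text
400.40735569909566 [([0.486, 0.1688, 0.155], array([320.4, 240. ])), ([0.483, 0.1718, 0.155], array([314.9, 237. ])), ([0.483, 0.1688, 0.218], array([315.8, 277.4])), ([0.483, 0.1688, 0.303], array([315.2, 380.2]))]
```

View pics/t3.png

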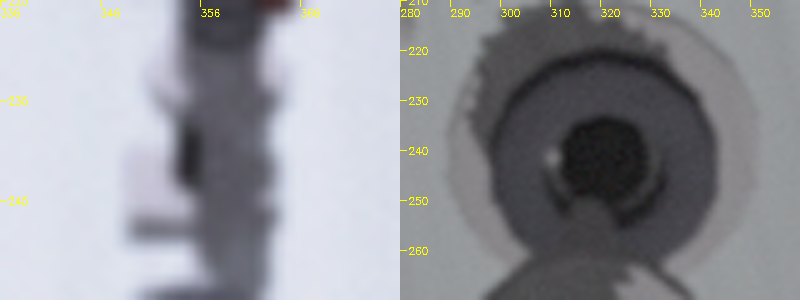

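```bash
python3 - <<'E'
from station import r
x,y=.4838,.1698
f0=r.sense()["contact_force"][2]
r.servo_line([x,y,.414],speed=.08)
z=.414
def go(z):
    r.servo_line([x,y,z],speed=.02); s=r.sense(); f=s["contact_force"]-[0,0,f0]
    print(round(s["clock"],2),round(z,4),s["tcp_pos"].round(4),f.round(2)); return f[2]
while z>.4025:
    z-=.001 
    if go(z)>9: break
r.wait(1.5); go(z)
E
```

```text
8.59 0.413 [0.4838 0.1698 0.4132] [ 0.16  0.1  -1.12]
8.84 0.412 [0.4838 0.1698 0.4121] [-0.51 -0.55 -0.8 ]
9.09 0.411 [0.4838 0.1698 0.4109] [-0.38 -0.08 -0.19]
9.34 0.41 [0.4838 0.1698 0.4099] [ 0.34 -0.34 -0.8 ]
9.59 0.409 [0.4838 0.1698 0.409 ] [ 0.16 -0.9  -0.72]
9.84 0.408 [0.4838 0.1698 0.4084] [-0.2   0.56  1.33]
10.09 0.407 [0.4838 0.1698 0.4072] [-0.57 -0.35  2.56]
10.34 0.406 [0.4838 0.1698 0.4062] [-0.63 -0.33  3.78]
10.59 0.405 [0.4838 0.1698 0.4052] [-0.88  0.3   4.64]
10.84 0.404 [0.4837 0.1698 0.4047] [-1.69 -0.17  7.17]
11.09 0.403 [0.4836 0.1698 0.4046] [-2.16 -0.66  9.12]
12.84 0.403 [0.4836 0.1698 0.4046] [-2.27 -0.39  9.41]
```

```bash
python3 - <<'E'
from station import r
from h import *
r.servo_line([.4838,.1698,.475],speed=.12)
r.reach([.476,-.2945,.475],[180,0,75.2]); r.servo_line([.476,-.2945,.335],speed=.15);r.wait(.1)
f0=r.sense()["contact_force"]
for z in (.32,.31,.30,.29,.28,.275,.2735,.2725):
    r.servo_line([.476,-.2945,z],speed=.06); s=r.sense(); f=s["contact_force"]-f0
    print(round(s["clock"],2),z,s["tcp_pos"].round(4),f.round(2))
    if abs(f).max()>8: break
d={n:r.snapshot(n) for n in("top","side","wrist")}; pickle.dump(d,open("c3.pkl","wb"))
E
```

```text
16.88 0.32 [ 0.4759 -0.2944  0.3191] [ 0.18 -0.02  0.65]
17.19 0.31 [ 0.4759 -0.2944  0.3092] [0.17 0.52 0.96]
17.51 0.3 [ 0.4759 -0.2944  0.2992] [-0.42 -0.    1.27]
17.82 0.29 [ 0.4759 -0.2944  0.2893] [-0.38 -0.01  0.66]
18.14 0.28 [ 0.4759 -0.2944  0.2792] [0.07 0.56 1.17]
18.39 0.275 [ 0.4759 -0.2945  0.2746] [0.78 0.57 1.12]
18.64 0.2735 [ 0.476  -0.2945  0.2735] [0.54 1.06 1.19]
18.89 0.2725 [ 0.4761 -0.2945  0.273 ] [0.35 0.72 3.92]
```

```bash
python3 - <<'E'
from station import r
from h import *
r.let_go(); r.servo_line([.476,-.2945,.40],speed=.15)
r.reach([.482,.0565,.42],[180,0,90]); r.wait(.1)
d={n:r.snapshot(n) for n in("side","wrist")}; pickle.dump(d,open("c4.pkl","wb"))
print(r.sense()["clock"],r.sense()["tcp_pos"],[proj(d["wrist"],[.482,y,.18]).round(1) for y in(.0015,.0565,.1115)],proj(d["side"],[.476,-.2945,.145]))
tiles(d,[("side",325,125,80),("wrist",0,0,640)],"pics/t4.png")
E
```

```text
22.75 [0.48228082 0.05559002 0.41976099] [array([316.9, 340.9]), array([316.7, 258.3]), array([316.4, 163.3])] [359.77111488 137.23918278]
```

View pics/t4.png

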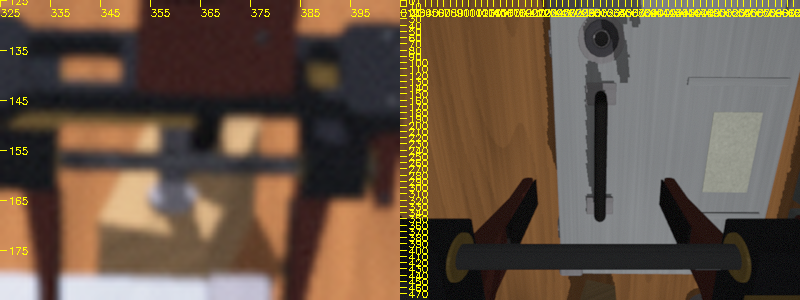

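```bash
python3 - <<'E'
from station import r
import numpy as np
from scipy.spatial.transform import Rotation as Ro
r.servo_line([.482,.0565,.343],speed=.12); r.wait(.2); f0=r.sense()["contact_force"]
r.grab(55); r.wait(.3); s=r.sense(); p=s["tcp_pos"]
print(s["clock"],s["opening"],p.round(4),(s["contact_force"]-f0).round(2))
H=np.array([p[0]+.195,.0565,.105]); p0=np.array([p[0],.0565,.343]); R0=Ro.from_euler('xyz',[180,0,90],degrees=True)
for th in np.arange(.006,.0871,.009):
    A=Ro.from_rotvec([0,th,0]); r.servo_line(H+A.apply(p0-H),(A*R0).as_euler('xyz',degrees=True),speed=.015)
    s=r.sense(); q=s["tcp_pos"]; f=s["contact_force"]-f0
    g=q+Ro.from_euler('xyz',s["orientation"],degrees=True).apply([0,0,.163])
    print(round(s["clock"],2),round(th,3),"bar",g.round(4),"rise",round(g[2]-.18,4),f.round(1),round(s["opening"],4))
    if abs(f).max()>35: break
E
```

```text
25.2167 0.010645095220372982 [0.4831 0.0565 0.343 ] [ 9.65  0.71 -3.75]
25.55 0.006 bar [0.484  0.0565 0.1801] rise 0.0001 [ 6.7  1.1 -8.4] 0.0105
25.88 0.015 bar [0.4841 0.0565 0.1804] rise 0.0004 [  5.8   0.9 -12.8] 0.0108
26.22 0.024 bar [0.4842 0.0565 0.1808] rise 0.0008 [  5.7   0.7 -20.2] 0.0107
26.55 0.033 bar [0.4861 0.0565 0.1854] rise 0.0054 [ 6.6  1.2 -9.2] 0.0107
26.88 0.042 bar [0.487  0.0565 0.1875] rise 0.0075 [ 6.7  0.9 -9.1] 0.0111
27.22 0.051 bar [0.4877 0.0565 0.1893] rise 0.0093 [ 6.9  0.5 -8.9] 0.0108
27.55 0.06 bar [0.4885 0.0565 0.191 ] rise 0.011 [ 6.8  0.9 -9.8] 0.011
27.88 0.069 bar [0.4893 0.0565 0.1927] rise 0.0127 [ 6.3  0.8 -9.1] 0.011
28.22 0.078 bar [0.4901 0.0564 0.1944] rise 0.0144 [ 6.5  0.5 -8.6] 0.0107
28.55 0.087 bar [0.4909 0.0564 0.1961] rise 0.0161 [ 6.3  1.1 -9.7] 0.0109
```

```bash
python3 - <<'E'
from station import r
from h import *
r.wait(.7); d={n:r.snapshot(n) for n in("side","top")}
for n in d: cv2.imwrite(f"pics/{n}9.png",d[n]["frame"][:,:,::-1])
s=r.sense(); print(s["clock"],s["tcp_pos"],s["opening"],s["joint_vel"].round(2))
tiles(d,[("side",240,165,160),("side",325,125,80),("top",0,0,640),("top",200,150,320)],"pics/t5.png")
E
```

```text
29.35 [0.50487216 0.05645391 0.35846271] 0.010892807803441719 [ 0.11  0.    0.03  0.06  0.   -0.01]
```

View pics/t5.png

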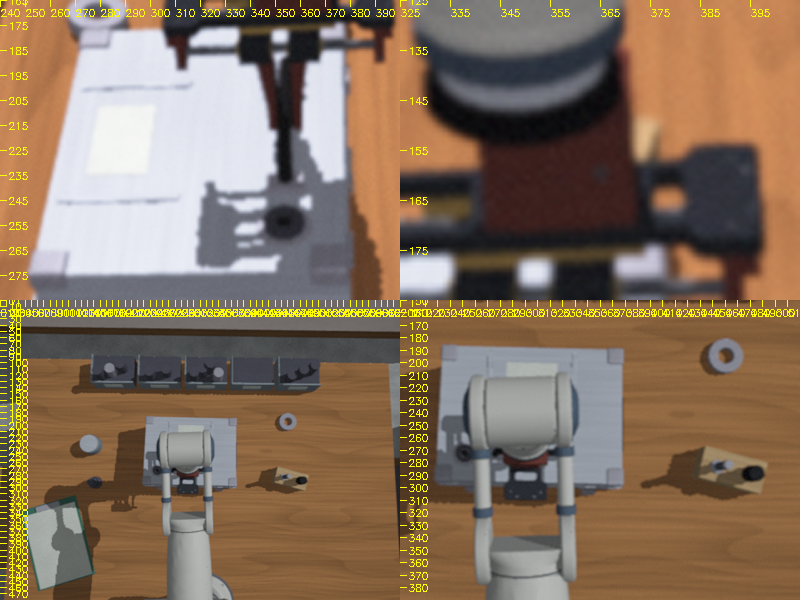

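The final picture shows the valve shifted from (356,259) to about (354,253). That fits a lid opening of about 20 mm. The punch stands in its block and the loose parts have not moved.

```bash
python3 -c "
from station import r
print(r.hand_in())"
```

```text
the job is handed in; nothing more can be done
None
```

The job is handed in at about 29 s: the valve button was held fully in for over 1.5 s, the punch is back in its hole, the lid is held by its handle about 20 mm ajar (about 16 mm rise measured at the handle), and the screwdriver, bearing, coupling and tin look undisturbed in the last picture.

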